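# Tip a tube rack over in a loading lane and bed it against the stop

## Robot

A 6-joint arm with a two-finger parallel gripper is mounted at the origin on the work surface. World frame = base frame: x ahead of the robot, y to its left, z up, the work surface at z = 0. Lengths are in m, angles in degrees, forces in N, time in s.
With the tool pointing down it reaches from about 0.35 to 0.875 m from the base axis. Payload 4.2 kg.
Tool frame: the origin (TCP) lies on the centre line of the jaws, within the pads' length; the fingertips stand 19 mm ahead of it and the grasp point (between the pads) is the TCP; x points along the fingers, y is the direction in which the jaws open and shut, and the axes are right-handed (so a half turn about x gives the same grasp; the last joint's range is limited). The gripper opens to 87 mm and grips with 3 to 60 N. Pads are 19 mm wide; open, the fingers measure 117 mm over their backs; the gripper's body (75 mm by 190 mm) begins 51 mm behind the grasp point.
Start: joints at [80.306, 22.042, 0.453, 0, -68.411, -14.817], TCP at [0.259, 0.569, 0.242] pointing down, gripper open.
Joint ranges: [-179.83, 179.83], [-69.29, 118.12], [-61.27, 80.66], [-181.25, 117.63], [-171.15, -9.14], [-177.46, 177.46]. Speed limits (degrees/s): [159.86, 159.86, 180, 180, 180, 180].

## Interface

Orientations are given as a 3x3 rotation matrix whose columns are the frame's x, y, z axes.
In Python, from station import r, viewer, job, spotter gives the robot as it stands.
- The arm moves only by the tool play_rows, never from a script. Its argument "commands" is a list of rows, each an object of numbers: "fingers": the gripper command: -1 is fully open, 1 is shut, values between are in proportion; "tx", "ty", "tz": the shift along the tool's x, y, z normalised to -1 to 1, where 1 is 750 mm; "ax", "ay", "az": the turn, a rotation vector about the tool's x, y, z normalised to -1 to 1, where 1 is pi rad. In form: [{"fingers": .., "tx": .., "ty": .., "tz": .., "ax": .., "ay": .., "az": ..}, ...]. A call has 1 to 5 rows; each row is the pose to reach, as a shift and turn from the pose commanded when the call began, along the tool's axes at that moment, turning the shorter way round; what a row does not reach only later rows make up. A row lasts 1/12 s, in which the tool goes at most 41.7 mm and 7.16 degrees, less where a joint would pass 70% of its speed; a pose out of reach is approached as far as the arm can. A call with a number of a shift or a turn outside -1 to 1 is refused whole. A call with a gripper value outside its range is refused whole. The fingers move at their own pace and stop on an object; the grip force is fixed at half the most. Time passes only in rows, so rows that repeat a pose let the fingers close. It gives the time, the measured TCP pose, the force and the opening at its end, in the units of the state.
- r.sense(): the state, without advancing time (a new reading comes with each control period).
- viewer.capture(name): name is "scene" or "top"; returns a dict with "image" (400x640x3 uint8, red, green, blue), "fx", "fy", "cx", "cy" (pixels), "R" (3x3) and "t" (3): a world point X has camera coordinates R X + t. Camera axes: x right, y down, z forward; pixel columns grow to the right and rows downward; lengths in m; the calibration is good to about 2 mm. A picture is of the moment at which its call begins. There is no depth.
- job.finish_job(): hands the job in, once; it reports no verdict.
Trained networks look in a picture, given as the dict that the camera call returned (one of the last four; its "shot" number tells which), for a name from the list of things; names that differ only in an ending like _2 or _b are one class to them, and where a whole thing is asked for, a point or a joint stands for the part that bears it (a point fixed in the world has none). Each returns a list of dicts, best first, with "score" (0 to 1); they miss things now and then, are a little off and sometimes report something else, mostly with a low value. They report only what shows in the picture. A call takes as long as a camera call. They do not tell look-alikes from the thing itself.
- spotter.find_in(name, picture): "uv" ([column, row] in pixels, amid what is visible of it).
- spotter.silhouettes(name, picture): "region" (400x640 bool, what is visible of it) and "uv" ([column, row] in pixels, amid what is visible of it).
The state is a dict: "time_s": time; "joints": joint angles; "joint_velocities": joint speeds; "effort": joint torques, N m; "tcp_pos": TCP position; "ee_rot": TCP orientation; "wrist_force": force on the tool from outside, world axes, zero at the start; "moment": the same for the moment, N m; "gripper_width": opening from 0.0 (shut) to 1.0 (fully open).
Only numpy, scipy, OpenCV 4.12 (cv2) and the standard library are available. Lean on these libraries where they do the work, as an engineer would, in place of code of your own. Each camera call takes 0.05 s, during which the arm holds its last target. There are 200 camera calls.

## Task

The tube rack has been left standing on end in the cycler's loading lane. Without lifting it, push it high up on its wells side so that it topples along the lane onto its back and lies wells up between the rails, then slide it along the lane until its end meets the rubber tip of the end stop and lean on it with a steady, gentle push of about 13 N for a good second; never ram it or push harder than about 18 N. Leave it lying there, let go, and do not disturb anything else on the bench.

Things in the scene. Friction and masses are not known exactly. Their poses are not given: they have to be found in the camera images.
- rack_center (a point): Centre of the tube rack standing on end in the lane: grey block, 110 mm tall, 60 wide, 45 thick, 0.25 to 0.42 kg, flat sides, 8 x 4 shallow round wells (look only) in one 110 x 60 face. x axis: straight out of the wells face (22.5 mm away); y: across the width; z: along the length, up as it stands. The wells look away from the end stop. Once on its back its centre is 22.5 mm above the deck.
- lane: Fixed loading lane: aluminium deck 400 mm long, 100 wide, 12 thick; two grey rails 14 mm high above the deck, 64 mm apart inside. Origin at the centre of its underside, on the bench (deck top 12 mm above it). x axis: along the lane towards the end stop; y across; z up. The rack's foot is 100 to 140 mm before the origin. The lying rack slides on the deck with 2 to 5 N of friction.
- stop: End stop: grey post 56 mm wide, 44 high, 30 long. Origin: foot of its front face, on the deck; x axis along the lane, away from the rack. On that face a screw carries a rubber tip, 28 mm across, centred 22 mm above the deck. The tip reaches 8 to 28 mm out of the face, set anew each time and not measured: find it by feel. It yields 1 mm per 4 N (at most 6 mm); the screw stays put.
- flat_rack: Bystander: a second, identical rack, already lying flat on the bench outside the lane, 110 x 60 x 45 mm, origin under its centre. Leave it.
- reagent: Bystander: amber bottle 44 mm across, 85 mm tall, origin under its centre.
- tip_box: Bystander: box 117 x 80 x 60 mm, origin under its centre.
- jar: Bystander: jar 52 mm across, 60 mm tall, origin under its centre.
- dish: Bystander: flat dish 88 mm across, 16 mm tall, origin under its centre.
- beaker: Bystander: open beaker 68 mm across, 80 mm tall, behind the end stop, origin under its centre.
Things that resemble listed ones, but are neither listed nor needed, are in the scene too. Leave any purple look-alike of the part that bears rack_center alone.

How it is judged (in metres and radians):
On the way, in this order (a step that is already met when the one before it is completed fails the run):
1. the rack has toppled onto its back and lies wells up on the deck between the rails, not yet touching the stop (angle between rack_center's own x axis and vertical below 0.12 rad and z of rack_center in the frame of lane below 0.04 m and y of rack_center in the frame of lane between -0.008 and 0.008 m and angle between the z axis of rack_center and the x axis of lane, either way round below 0.12 rad and linear speed of rack below 0.05 m/s and contact force between rack and stop below 0.5 N), for 0.2 s.
2. the rack, lying wells up, is held against the stop's tip with 4 to 18 N for 0.6 s (angle between rack_center's own x axis and vertical below 0.12 rad and z of rack_center in the frame of lane below 0.04 m and y of rack_center in the frame of lane between -0.008 and 0.008 m and angle between the z axis of rack_center and the x axis of lane, either way round below 0.12 rad and contact force between rack and stop between 4 and 18 N), for 0.6 s.
At the end, for the whole second after the job is handed in: The rack lies still on its back on the deck, wells up within 0.12 rad, in line with the lane within 0.12 rad and between its rails (within 8 mm of their midline), its centre no more than 90 mm before the face of the stop post (angle between rack_center's own x axis and vertical below 0.12 rad and z of rack_center in the frame of lane below 0.04 m and y of rack_center in the frame of lane between -0.008 and 0.008 m and angle between the z axis of rack_center and the x axis of lane, either way round below 0.12 rad and x of rack_center in the frame of stop above -0.09 m and linear speed of rack below 0.01 m/s); the robot touches nothing.
It fails at once if the rack is pushed against the stop with more than 22 N (contact force between rack and stop above 22 N).
It fails at once if the fingers push the rack with more than 30 N (contact force between the fingers and rack above 30 N).
It fails at once if the rack is lifted clear of the deck (z of rack_center in the frame of lane above 0.085 m).
It fails at once if a bystander is shifted more than 15 mm or knocked over (distance of any of flat_rack, reagent, tip_box, jar, dish, beaker from where it was at the start of the episode above 0.015 m or angle between any of flat_rack, reagent, tip_box, jar, dish, beaker's own z axis and vertical above 0.3 rad).
It also fails if it takes over 66 s, if anything falls off the work surface, if the arm or the gripper's body presses on something with over 40 N, if the wrist force passes 120 N, or if a joint passes its speed limit or range.

## Working session

There is one attempt and no reset: what is moved stays moved. The work goes in short steps, Python scripts to look and compute and a tool call to move; the robot and the scene stay as the last step left them, time stands still between calls to the robot, and variables do not carry over. Pictures are saved under pics/ and viewed, about 8 in all and at most 12, crops included, and the job is handed in when it is done.

Besides the shell and the picture viewer there is one more tool, called after ">>>" as name(argument=value, ...), one argument or row to a line, values as JSON. play_rows: Moves the arm, as the interface text tells. Its arguments: {"type":"object","properties":{"commands":{"type":"array"}},"required":["commands"]}

```bash
mkdir -p pics; ls
cat > h.py <<'E'
import numpy as np, cv2
from station import r, viewer, job, spotter
def ray(p,uv):
    d=np.array([(uv[0]-p["cx"])/p["fx"],(uv[1]-p["cy"])/p["fy"],1.]);R=np.array(p["R"]);return -R.T@np.array(p["t"]),R.T@d
def onz(p,uv,z):
    c,d=ray(p,uv);return c+d*(z-c[2])/d[2]
def proj(p,X):
    c=np.array(p["R"])@np.array(X)+np.array(p["t"]);return np.array([p["cx"]+p["fx"]*c[0]/c[2],p["cy"]+p["fy"]*c[1]/c[2]])
E
python3 - <<'E'
from h import *
np.set_printoptions(precision=4,suppress=True)
s=r.sense();print(s)
for n in("scene","top"):
    p=viewer.capture(n);cv2.imwrite(f"pics/{n}0.png",p["image"][:,:,::-1])
    print(n,p["fx"],p["cx"],p["cy"],np.array(p["R"]).round(3).tolist(),p["t"])
    for o in("rack_center","lane","stop","flat_rack","beaker","reagent","tip_box","jar","dish"):
        for q in spotter.find_in(o,p)[:3]: print(o,np.round(q["uv"],1),round(q["score"],2),onz(p,q["uv"],.012).round(3))
E
```

```text
pics
{'time_s': 0.0, 'joints': array([ 80.3059,  22.0908,   0.3801,  -0.0282, -68.4105, -14.8154]), 'joint_velocities': array([ 0.08  , -0.0139, -0.0629, -0.1144,  0.0631,  0.0708]), 'effort': array([ -0.0002, -39.0668,  18.7408,   4.2201,   0.011 ,  -0.0002]), 'tcp_pos': array([0.259 , 0.5682, 0.2405]), 'ee_rot': array([[-0.0008, -0.415 , -0.9098],
       [-0.002 , -0.9098,  0.415 ],
       [-1.    ,  0.0022, -0.0001]]), 'wrist_force': array([ 0.0132, -1.3255, -0.5271]), 'moment': array([ 0.0388, -0.0048,  0.0204]), 'gripper_width': 1.0037953138655602}
scene 484.39717948495513 322.0744961692483 201.3982239117025 [[0.389, 0.921, 0.008], [0.522, -0.213, -0.826], [-0.759, 0.326, -0.563]] [-0.28  -0.232  1.336]
rack_center [182.1 284.6] 0.92 [ 0.635 -0.209  0.012]
rack_center [219.5 213.8] 0.69 [ 0.465 -0.109  0.012]
lane [274.6 224.2] 0.92 [ 0.538 -0.021  0.012]
stop [345.  183.1] 0.81 [0.456 0.164 0.012]
flat_rack [306.8 251. ] 0.89 [0.634 0.007 0.012]
beaker [396.9 164.1] 0.82 [0.427 0.309 0.012]
reagent [281.4 173.9] 0.64 [0.369 0.051 0.012]
tip_box [169.  205.3] 0.75 [ 0.399 -0.195
[... 217 characters left out ...]
 0.018], [-0.992, 0.013, -0.124], [0.124, -0.02, -0.992]] [0.0744 0.5764 0.8358]
rack_center [411.4 207.1] 0.68 [ 0.553 -0.144  0.012]
rack_center [446.2 140. ] 0.61 [ 0.71  -0.233  0.012]
lane [346.5 219.4] 0.98 [0.527 0.006 0.012]
lane [219.9 244.5] 0.28 [0.474 0.293 0.012]
lane [435.4 261. ] 0.27 [ 0.43  -0.193  0.012]
stop [286.3 234.2] 0.55 [0.495 0.144 0.012]
stop [284.9 164.4] 0.5 [0.656 0.146 0.012]
flat_rack [349.  160.3] 0.83 [ 0.664 -0.003  0.012]
flat_rack [431.9 263.8] 0.72 [ 0.424 -0.184  0.012]
beaker [220.3 246.5] 0.81 [0.47  0.292 0.012]
tip_box [433.4 261.3] 0.81 [ 0.429 -0.188  0.012]
jar [284.1 162.4] 0.91 [0.661 0.148 0.012]
dish [365.9 275.3] 0.68 [ 0.401 -0.034  0.012]
```

View pics/scene0.png

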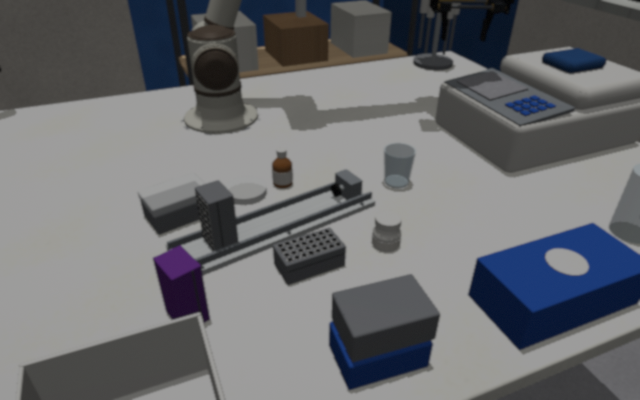

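View pics/top0.png

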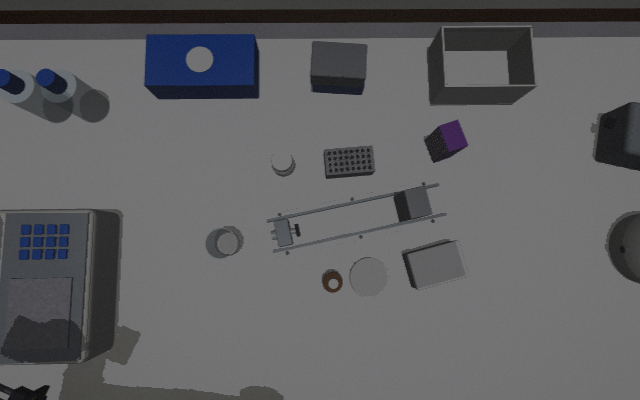

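Scene shows the grey rack standing at (217,215) and its purple look-alike at (182,284). Top shows the lane's rail ends near (268,219), (438,185), (274,251) and (446,214), the rack at (411,205), and the stop at (284,233) with its tip on the rack side. I'll fit the lane next.

```bash
cat > lane.py <<'E'
from h import *
np.set_printoptions(precision=4,suppress=True)
p=viewer.capture("top");g=cv2.GaussianBlur(cv2.cvtColor(p["image"],cv2.COLOR_RGB2GRAY),(0,0),.7).astype(np.float32)
L=[]
for a,b,ts in(((268,219),(438,185),(.03,.7)),((274,251),(446,214),(.1,.66))):
    a=np.array(a,float);b=np.array(b,float);n=np.array([-(b-a)[1],(b-a)[0]]);n/=np.linalg.norm(n)
    o=np.arange(-5,5.01,.25);P=[]
    for t in np.linspace(*ts,60):
        q=a+t*(b-a)+o[:,None]*n
        v=cv2.remap(g,q[:,0].astype(np.float32),q[:,1].astype(np.float32),cv2.INTER_LINEAR).ravel()
        w=np.clip(np.median(v)-v-5,0,None)
        if w.sum()>0:P.append(onz(p,a+t*(b-a)+n*(w@o/w.sum()),.023)[:2])
    f=cv2.fitLine(np.array(P,np.float32),cv2.DIST_HUBER,0,.001,.001).ravel();d=f[:2]*np.sign(f[1]);L.append((f[2:],d));print(f[2:],d,np.degrees(np.arctan2(d[1],d[0])))
d=L[0][1]+L[1][1];d/=np.linalg.norm(d);n=np.array([-d[1],d[0]])
c=(L[0][0]@n+L[1][0]@n)/2;print("d",d,"yaw",np.degrees(np.arctan2(d[1],d[0])),"sep",L[0][0]@n-L[1][0]@n)
ends=[onz(p,e,.023)[:2] for e in((268,219),(274,251),(438,185),(446,214))];s=[e@d for e in ends];print("s ends",s)
m=sum(s)/4;O=m*d+c*n;print("lane origin",O)
cam=lambda x,y,z:[*(O+x*d+y*n),z]
for w in("rack_center","stop"):
    for q in spotter.silhouettes(w,p)[:1]:
        ys,xs=np.nonzero(q["region"]);print(w,q["score"],xs.min(),xs.max(),ys.min(),ys.max())
img=cv2.resize(p["image"][:,:,::-1],None,fx=4,fy=4,interpolation=cv2.INTER_CUBIC)
def line(A,B,c): cv2.line(img,*[tuple(int(v) for v in proj(p,cam(*X))*4+1.5) for X in(A,B)],c,1)
for y in(-.032,.032): line((-.2,y,.026),(.2,y,.026),(0,255,0))
for z,c in((.012,(255,0,0)),(.122,(0,0,255))):
    X=-.12;k=[(X-.0225,-.03,z),(X+.0225,-.03,z),(X+.0225,.03,z),(X-.0225,.03,z)]
    for i in range(4): line(k[i],k[(i+1)%4],c)
for x in(.13,.15,.17): line((x,-.028,.034),(x,.028,.034),(0,255,255))
cv2.imwrite("pics/fit.png",img[700:1050,1040:1820])
np.savez("lane.npz",O=O,d=d,n=n)
E
python3 lane.py
```

```text
[0.5608 0.0087] [-0.1976  0.9803] 101.39802
[ 0.4995 -0.0347] [-0.1968  0.9805] 101.34765
d [-0.1972  0.9804] yaw 101.372826 sep -0.06863579
s ends [np.float64(0.0757239872508696), np.float64(0.07668592578433579), np.float64(-0.3189861976521341), np.float64(-0.3202305080976128)]
lane origin [ 0.531  -0.0173]
rack_center 0.76 394 431 186 221
stop 0.57 271 299 219 246
```

View pics/fit.png

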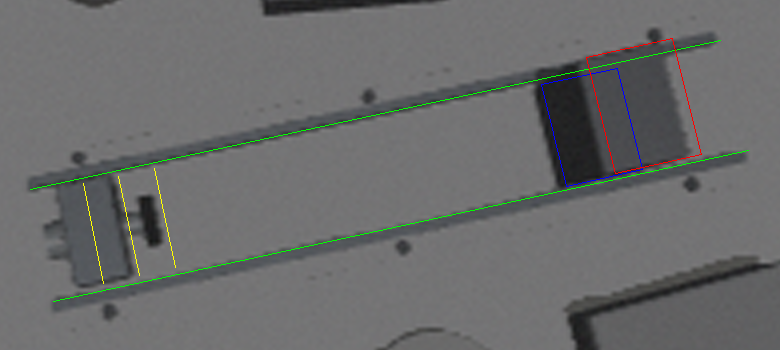

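>>> play_rows(
  commands=[
    {"fingers":0.4,"tx":0,"ty":0.18,"tz":-0.19,"ax":0.3,"ay":0,"az":0},
    {"fingers":0.4,"tx":0,"ty":0.18,"tz":-0.19,"ax":0.3,"ay":0,"az":0},
    {"fingers":0.4,"tx":0,"ty":0.18,"tz":-0.19,"ax":0.3,"ay":0,"az":0},
    {"fingers":0.4,"tx":0,"ty":0.18,"tz":-0.19,"ax":0.3,"ay":0,"az":0},
    {"fingers":0.4,"tx":0,"ty":0.18,"tz":-0.19,"ax":0.3,"ay":0,"az":0},
  ],
)

```text
time_s: 1.57
tcp_pos: [0.3333, 0.3837, 0.2417]
ee_rot: [[-0.0, -0.872, -0.489], [-0.0, -0.489, 0.872], [-1.0, 0.0, -0.0]]
wrist_force: [1.5, -1.2, 0.1]
gripper_width: 0.703
```

```bash
cat > to.py <<'E'
import sys
from h import *
np.set_printoptions(precision=4,suppress=True)
f=np.load("lane.npz");O,d,n=f["O"],f["d"],f["n"]
def lanepos(p): q=np.array(p[:2])-O;return np.array([q@d,q@n,p[2]])
if __name__=="__main__":
    x,y,z=map(float,sys.argv[1:4]);s=r.sense();R=s["ee_rot"];T=np.array([*(O+x*d+y*n),z])
    from scipy.spatial.transform import Rotation as Q
    G=np.column_stack([[0,0,-1],[*n,0],[*d,0]])
    print("lane pos",lanepos(s["tcp_pos"]),"shift/.75",R.T@(T-s["tcp_pos"])/.75,"rot/pi",Q.from_matrix(R.T@G).as_rotvec()/np.pi,"t",s["time_s"],"w",s["gripper_width"],"F lane",s["wrist_force"][:2]@d,s["wrist_force"][:2]@n)
E
python3 to.py -0.18 0 0.24
python3 - <<'E'
from to import *
p=viewer.capture("top")
for uv in((439,129),(461,123),(467,142),(446,150)): print("purple top corner lane",lanepos(onz(p,uv,.11)))
E
```

```text
lane pos [0.4322 0.1148 0.2417] shift/.75 [ 0.0026  0.1054 -0.8237] rot/pi [ 0.0995 -0.0001 -0.0001] t 1.5667 w 0.7032120786229585 F lane -1.4491425052157287 -1.2558158610943932
purple top corner lane [-0.1985 -0.1402  0.11  ]
purple top corner lane [-0.2473 -0.1431  0.11  ]
purple top corner lane [-0.2491 -0.1008  0.11  ]
purple top corner lane [-0.2015 -0.0934  0.11  ]
```

>>> play_rows(
  commands=[
    {"fingers":0.4,"tx":0,"ty":0.035,"tz":-0.27,"ax":0.1,"ay":0,"az":0},
    {"fingers":0.4,"tx":0,"ty":0.035,"tz":-0.27,"ax":0.1,"ay":0,"az":0},
    {"fingers":0.4,"tx":0,"ty":0.035,"tz":-0.27,"ax":0.1,"ay":0,"az":0},
    {"fingers":0.4,"tx":0,"ty":0.035,"tz":-0.27,"ax":0.1,"ay":0,"az":0},
    {"fingers":0.4,"tx":0,"ty":0.035,"tz":-0.27,"ax":0.1,"ay":0,"az":0},
  ],
)

```text
time_s: 2.03
tcp_pos: [0.4107, 0.1958, 0.2419]
ee_rot: [[0.001, -0.979, -0.203], [0.0, -0.203, 0.979], [-1.0, -0.001, 0.0]]
wrist_force: [0.3, -0.3, 0.2]
gripper_width: 0.332
```

```bash
python3 to.py -0.18 0 0.24
```

```text
lane pos [0.2326 0.076  0.2419] shift/.75 [ 0.0025 -0.0982 -0.5508] rot/pi [0.0018 0.0001 0.0002] t 2.0333 w 0.33180844588895414 F lane -0.3890757163686795 -0.23253953284009
```

>>> play_rows(
  commands=[
    {"fingers":0.4,"tx":0,"ty":-0.098,"tz":-0.55,"ax":0.002,"ay":0,"az":0},
    {"fingers":0.4,"tx":0,"ty":-0.098,"tz":-0.55,"ax":0.002,"ay":0,"az":0},
    {"fingers":0.4,"tx":0,"ty":-0.098,"tz":-0.55,"ax":0.002,"ay":0,"az":0},
    {"fingers":0.4,"tx":0,"ty":-0.098,"tz":-0.55,"ax":0.002,"ay":0,"az":0},
    {"fingers":0.4,"tx":0,"ty":-0.098,"tz":-0.55,"ax":0.002,"ay":0,"az":0},
  ],
)

```text
time_s: 2.45
tcp_pos: [0.4881, 0.0024, 0.242]
ee_rot: [[0.001, -0.98, -0.197], [0.0, -0.197, 0.98], [-1.0, -0.001, 0.0]]
wrist_force: [0.6, 1.0, -0.2]
gripper_width: 0.303
```

```bash
python3 to.py -0.18 0 0.24
```

```text
lane pos [0.0278 0.0382 0.242 ] shift/.75 [ 0.0027 -0.051  -0.277 ] rot/pi [-0.0001  0.      0.0004] t 2.45 w 0.30318183591781883 F lane 0.8227603591144144 -0.728740109841087
```

>>> play_rows(
  commands=[
    {"fingers":0.4,"tx":0,"ty":-0.051,"tz":-0.277,"ax":0,"ay":0,"az":0},
    {"fingers":0.4,"tx":0,"ty":-0.051,"tz":-0.277,"ax":0,"ay":0,"az":0},
    {"fingers":0.4,"tx":0,"ty":-0.051,"tz":-0.277,"ax":0,"ay":0,"az":0},
    {"fingers":0.4,"tx":0,"ty":-0.051,"tz":-0.277,"ax":0,"ay":0,"az":0},
    {"fingers":0.4,"tx":0,"ty":-0.051,"tz":-0.277,"ax":0,"ay":0,"az":0},
  ],
)

```text
time_s: 2.87
tcp_pos: [0.5654, -0.1913, 0.2417]
ee_rot: [[0.0, -0.981, -0.196], [-0.0, -0.196, 0.981], [-1.0, -0.0, -0.0]]
wrist_force: [1.2, 0.5, 1.4]
gripper_width: 0.296
```

```bash
python3 to.py -0.18 0 0.119
```

```text
lane pos [-0.1774  0.0006  0.2417] shift/.75 [ 0.1636 -0.0008 -0.0035] rot/pi [-0.0003 -0.      0.0001] t 2.8667 w 0.2955129231995007 F lane 0.2741417588382754 -1.2538853043429832
```

>>> play_rows(
  commands=[
    {"fingers":0.4,"tx":0.055,"ty":0,"tz":-0.004,"ax":0,"ay":0,"az":0},
    {"fingers":0.4,"tx":0.11,"ty":0,"tz":-0.004,"ax":0,"ay":0,"az":0},
    {"fingers":0.4,"tx":0.163,"ty":0,"tz":-0.004,"ax":0,"ay":0,"az":0},
    {"fingers":0.4,"tx":0.163,"ty":0,"tz":-0.004,"ax":0,"ay":0,"az":0},
    {"fingers":0.4,"tx":0.163,"ty":0,"tz":-0.004,"ax":0,"ay":0,"az":0},
  ],
)

```text
time_s: 3.28
tcp_pos: [0.5646, -0.1923, 0.1179]
ee_rot: [[-0.005, -0.98, -0.197], [-0.0, -0.197, 0.98], [-1.0, 0.005, 0.001]]
wrist_force: [0.3, 0.1, 0.2]
gripper_width: 0.298
```

```bash
python3 to.py -0.13 0 0.119
python3 - <<'E'
from h import *
a=viewer.capture("scene")["image"][100:320,100:400,::-1];b=viewer.capture("top")["image"][140:300,240:500,::-1]
b=cv2.resize(b,(390,240));a=cv2.resize(a,(390,286));a=a[:240]
cv2.imwrite("pics/appr.png",np.hstack([a,b]))
E
```

```text
lane pos [-0.1782  0.0016  0.1179] shift/.75 [-0.0014 -0.0021  0.0642] rot/pi [-0.0002  0.0002 -0.0015] t 3.2833 w 0.29802973289731266 F lane 0.023610506818432124 -0.34891044543760485
```

View pics/appr.png

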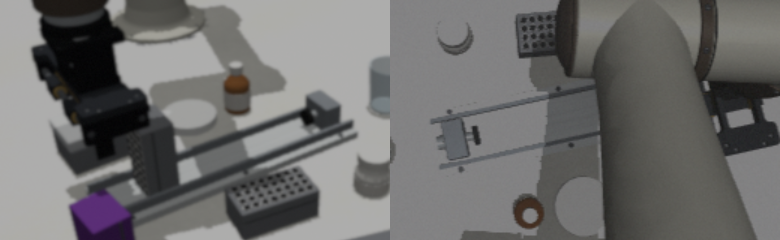

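The fingers sit high behind the rack's wells face, and the purple block is clear. Pushing slowly now.

>>> play_rows(
  commands=[
    {"fingers":0.4,"tx":0,"ty":-0.002,"tz":0.008,"ax":0,"ay":0,"az":0},
    {"fingers":0.4,"tx":0,"ty":-0.002,"tz":0.016,"ax":0,"ay":0,"az":0},
    {"fingers":0.4,"tx":0,"ty":-0.002,"tz":0.024,"ax":0,"ay":0,"az":0},
    {"fingers":0.4,"tx":0,"ty":-0.002,"tz":0.032,"ax":0,"ay":0,"az":0},
    {"fingers":0.4,"tx":0,"ty":-0.002,"tz":0.04,"ax":0,"ay":0,"az":0},
  ],
)

```text
time_s: 3.8
tcp_pos: [0.5611, -0.1615, 0.1202]
ee_rot: [[0.001, -0.98, -0.197], [-0.0, -0.197, 0.98], [-1.0, -0.001, -0.0]]
wrist_force: [0.4, -0.5, -0.2]
gripper_width: 0.296
```

>>> play_rows(
  commands=[
    {"fingers":0.4,"tx":0,"ty":0,"tz":0.006,"ax":0,"ay":0,"az":0},
    {"fingers":0.4,"tx":0,"ty":0,"tz":0.012,"ax":0,"ay":0,"az":0},
    {"fingers":0.4,"tx":0,"ty":0,"tz":0.018,"ax":0,"ay":0,"az":0},
    {"fingers":0.4,"tx":0,"ty":0,"tz":0.024,"ax":0,"ay":0,"az":0},
    {"fingers":0.4,"tx":0,"ty":0,"tz":0.03,"ax":0,"ay":0,"az":0},
  ],
)

```text
time_s: 4.22
tcp_pos: [0.5566, -0.1399, 0.1193]
ee_rot: [[0.0, -0.981, -0.196], [0.0, -0.196, 0.981], [-1.0, -0.0, 0.0]]
wrist_force: [0.4, -1.4, 1.3]
gripper_width: 0.297
```

```bash
python3 to.py -0.10 0 0.119
python3 - <<'E'
from h import *
a=viewer.capture("scene")["image"][100:320,100:400,::-1]
cv2.imwrite("pics/tip.png",cv2.resize(a,(450,330)))
E
```

```text
lane pos [-0.1252 -0.0009  0.1193] shift/.75 [0.0004 0.0012 0.0336] rot/pi [-0.0003  0.      0.    ] t 4.2167 w 0.297262214029455 F lane -1.4563851970496189 -0.07167834239642296
```

View pics/tip.png

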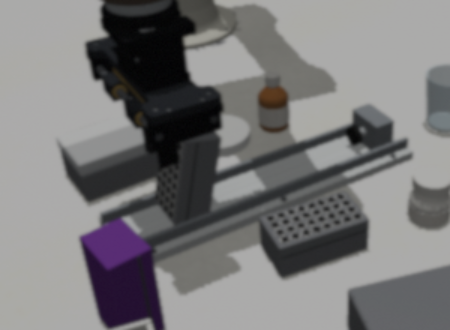

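The rack is tilting along the lane by about 13° without sliding. Continuing.

>>> play_rows(
  commands=[
    {"fingers":0.4,"tx":0,"ty":0,"tz":0.006,"ax":0,"ay":0,"az":0},
    {"fingers":0.4,"tx":0,"ty":0,"tz":0.012,"ax":0,"ay":0,"az":0},
    {"fingers":0.4,"tx":0,"ty":0,"tz":0.018,"ax":0,"ay":0,"az":0},
    {"fingers":0.4,"tx":0,"ty":0,"tz":0.024,"ax":0,"ay":0,"az":0},
    {"fingers":0.4,"tx":0,"ty":0,"tz":0.03,"ax":0,"ay":0,"az":0},
  ],
)

```text
time_s: 4.68
tcp_pos: [0.552, -0.1178, 0.1192]
ee_rot: [[-0.0, -0.981, -0.196], [0.0, -0.196, 0.981], [-1.0, 0.0, 0.0]]
wrist_force: [-0.0, -0.1, 0.6]
gripper_width: 0.298
```

>>> play_rows(
  commands=[
    {"fingers":0.4,"tx":0,"ty":0,"tz":0.004,"ax":0,"ay":0,"az":0},
    {"fingers":0.4,"tx":0,"ty":0,"tz":0.004,"ax":0,"ay":0,"az":0},
    {"fingers":0.4,"tx":0,"ty":0,"tz":0.004,"ax":0,"ay":0,"az":0},
    {"fingers":0.4,"tx":0,"ty":0,"tz":0.004,"ax":0,"ay":0,"az":0},
    {"fingers":0.4,"tx":0,"ty":0,"tz":0.004,"ax":0,"ay":0,"az":0},
  ],
)

```text
time_s: 5.1
tcp_pos: [0.5517, -0.1155, 0.1193]
ee_rot: [[0.0, -0.981, -0.196], [-0.0, -0.196, 0.981], [-1.0, -0.0, -0.0]]
wrist_force: [-0.8, -0.5, 0.3]
gripper_width: 0.295
```

```bash
python3 to.py -0.145 0 0.125
python3 - <<'E'
from h import *
a=viewer.capture("scene")["image"][100:320,100:400,::-1]
cv2.imwrite("pics/tip2.png",cv2.resize(a,(600,440),interpolation=cv2.INTER_CUBIC))
E
```

```text
lane pos [-0.1003 -0.0009  0.1193] shift/.75 [-0.0076  0.0011 -0.0596] rot/pi [-0.0004 -0.      0.    ] t 5.1 w 0.29525877883313645 F lane -0.36741643018449327 0.8916786439513336
```

View pics/tip2.png

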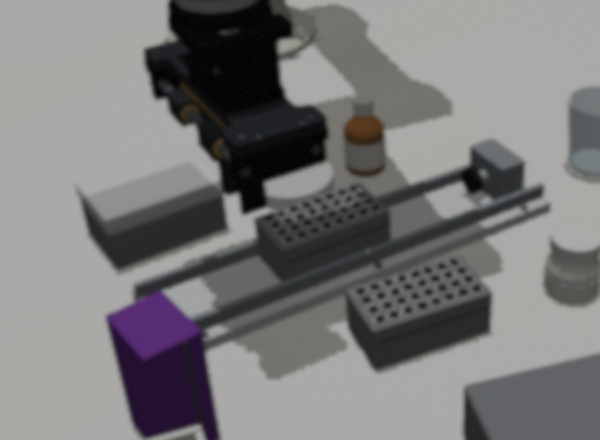

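The rack is on its back, wells up between the rails. Backing off now, then lowering behind its near end.

>>> play_rows(
  commands=[
    {"fingers":0.4,"tx":0,"ty":0.001,"tz":-0.03,"ax":0,"ay":0,"az":0},
    {"fingers":0.4,"tx":0,"ty":0.001,"tz":-0.053,"ax":0,"ay":0,"az":0},
    {"fingers":0.4,"tx":0,"ty":0.001,"tz":-0.053,"ax":0,"ay":0,"az":0},
    {"fingers":0.4,"tx":0,"ty":0.001,"tz":-0.053,"ax":0,"ay":0,"az":0},
  ],
)

```text
time_s: 5.48
tcp_pos: [0.5586, -0.1551, 0.1191]
ee_rot: [[-0.0, -0.981, -0.194], [0.0, -0.194, 0.981], [-1.0, 0.0, 0.0]]
wrist_force: [1.0, 0.3, -0.3]
gripper_width: 0.302
```

```bash
python3 to.py -0.14 0 0.049
python3 - <<'E'
from to import *
p=viewer.capture("scene")
for uv in((228.5,209.5),(238,223.5),(280,192.5),(294,205)): print(lanepos(onz(p,uv,.057)))
E
```

```text
lane pos [-0.1405  0.0002  0.1191] shift/.75 [ 0.0934 -0.0002  0.0007] rot/pi [-0.0009  0.0001 -0.0001] t 5.4833 w 0.30175936844056656 F lane 0.08241555979221085 -1.0293409749186049
[-0.0799  0.0252  0.057 ]
[-0.0843 -0.0223  0.057 ]
[0.0257 0.0223 0.057 ]
[ 0.026 -0.028  0.057]
```

>>> play_rows(
  commands=[
    {"fingers":0.4,"tx":0.045,"ty":0,"tz":0.0,"ax":0,"ay":0,"az":0},
    {"fingers":0.4,"tx":0.08,"ty":0,"tz":0.0,"ax":0,"ay":0,"az":0},
    {"fingers":0.4,"tx":0.0935,"ty":0,"tz":0.0,"ax":0,"ay":0,"az":0},
    {"fingers":0.4,"tx":0.0935,"ty":0,"tz":0.0,"ax":0,"ay":0,"az":0},
    {"fingers":0.4,"tx":0.0935,"ty":0,"tz":0.0,"ax":0,"ay":0,"az":0},
  ],
)

```text
time_s: 5.95
tcp_pos: [0.559, -0.1542, 0.0494]
ee_rot: [[-0.0, -0.98, -0.197], [-0.0, -0.197, 0.98], [-1.0, 0.0, -0.0]]
wrist_force: [0.2, 0.4, 0.6]
gripper_width: 0.303
```

```bash
python3 to.py -0.095 0 0.049
python3 - <<'E'
from h import *
p=viewer.capture("scene");from to import *
a=p["image"][100:320,100:400,::-1]
cv2.imwrite("pics/low.png",cv2.resize(a,(600,440),interpolation=cv2.INTER_CUBIC))
for x in(.125,.135,.145,.155): print(x,(proj(p,[*(O+x*d),.034])-100)*2)
E
```

```text
lane pos [-0.1397 -0.0005  0.0494] shift/.75 [0.0005 0.0006 0.0596] rot/pi [ 0.0001 -0.0001 -0.0001] t 5.95 w 0.3033521222071424 F lane 0.3456384969752536 -0.305598694200168
0.125 [458.5351 184.3106]
0.135 [466.7066 181.2885]
0.145 [474.7995 178.2954]
0.155 [482.8149 175.3309]
```

View pics/low.png

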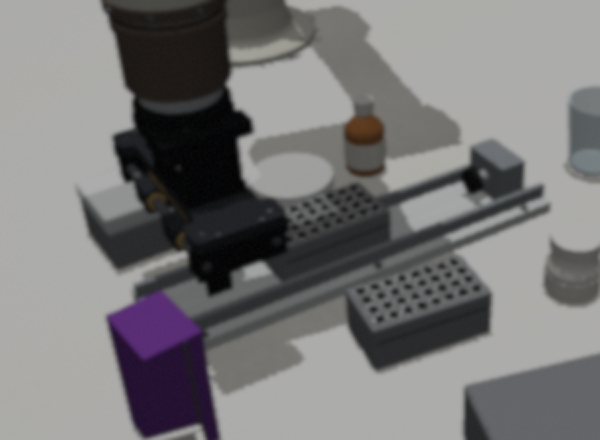

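The fingers are low behind the rack. The tip sits near lane x 0.14, so the free travel is about 0.11 m. Moving in to contact.

>>> play_rows(
  commands=[
    {"fingers":0.4,"tx":0,"ty":0,"tz":0.02,"ax":0,"ay":0,"az":0},
    {"fingers":0.4,"tx":0,"ty":0,"tz":0.04,"ax":0,"ay":0,"az":0},
    {"fingers":0.4,"tx":0,"ty":0,"tz":0.05,"ax":0,"ay":0,"az":0},
    {"fingers":0.4,"tx":0,"ty":0,"tz":0.056,"ax":0,"ay":0,"az":0},
    {"fingers":0.4,"tx":0,"ty":0,"tz":0.062,"ax":0,"ay":0,"az":0},
  ],
)

```text
time_s: 6.42
tcp_pos: [0.5504, -0.1086, 0.0504]
ee_rot: [[0.002, -0.98, -0.197], [-0.0, -0.197, 0.98], [-1.0, -0.002, -0.001]]
wrist_force: [-0.7, -2.6, 0.3]
gripper_width: 0.298
```

>>> play_rows(
  commands=[
    {"fingers":0.4,"tx":0,"ty":0,"tz":0.006,"ax":0,"ay":0,"az":0},
    {"fingers":0.4,"tx":0,"ty":0,"tz":0.013,"ax":0,"ay":0,"az":0},
    {"fingers":0.4,"tx":0,"ty":0,"tz":0.02,"ax":0,"ay":0,"az":0},
    {"fingers":0.4,"tx":0,"ty":0,"tz":0.027,"ax":0,"ay":0,"az":0},
    {"fingers":0.4,"tx":0,"ty":0,"tz":0.034,"ax":0,"ay":0,"az":0},
  ],
)

```text
time_s: 6.83
tcp_pos: [0.5447, -0.0836, 0.0493]
ee_rot: [[0.0, -0.981, -0.196], [-0.0, -0.196, 0.981], [-1.0, -0.0, -0.0]]
wrist_force: [0.7, -2.2, 2.3]
gripper_width: 0.298
```

```bash
python3 to.py 0.02 0 0.049
```

```text
lane pos [-0.0677 -0.0003  0.0493] shift/.75 [0.0004 0.0005 0.1169] rot/pi [-0.0004 -0.0001  0.0001] t 6.8333 w 0.2982410134906119 F lane -2.289406497481634 -0.29938016723486444
```

Sliding friction is about 2.5 N. Carrying on.

>>> play_rows(
  commands=[
    {"fingers":0.4,"tx":0,"ty":0,"tz":0.008,"ax":0,"ay":0,"az":0},
    {"fingers":0.4,"tx":0,"ty":0,"tz":0.016,"ax":0,"ay":0,"az":0},
    {"fingers":0.4,"tx":0,"ty":0,"tz":0.024,"ax":0,"ay":0,"az":0},
    {"fingers":0.4,"tx":0,"ty":0,"tz":0.032,"ax":0,"ay":0,"az":0},
    {"fingers":0.4,"tx":0,"ty":0,"tz":0.04,"ax":0,"ay":0,"az":0},
  ],
)

```text
time_s: 7.25
tcp_pos: [0.5384, -0.0538, 0.0491]
ee_rot: [[-0.0, -0.981, -0.196], [-0.0, -0.196, 0.981], [-1.0, 0.0, 0.0]]
wrist_force: [0.5, -3.1, 1.5]
gripper_width: 0.301
```

>>> play_rows(
  commands=[
    {"fingers":0.4,"tx":0,"ty":0,"tz":0.006,"ax":0,"ay":0,"az":0},
    {"fingers":0.4,"tx":0,"ty":0,"tz":0.012,"ax":0,"ay":0,"az":0},
    {"fingers":0.4,"tx":0,"ty":0,"tz":0.018,"ax":0,"ay":0,"az":0},
    {"fingers":0.4,"tx":0,"ty":0,"tz":0.024,"ax":0,"ay":0,"az":0},
    {"fingers":0.4,"tx":0,"ty":0,"tz":0.028,"ax":0,"ay":0,"az":0},
  ],
)

```text
time_s: 7.67
tcp_pos: [0.5343, -0.0334, 0.0491]
ee_rot: [[-0.0, -0.981, -0.196], [0.0, -0.196, 0.981], [-1.0, 0.0, 0.0]]
wrist_force: [0.5, -2.8, 1.2]
gripper_width: 0.299
```

```bash
python3 to.py 0.02 0 0.049;python3 - <<'E'
from h import *
a=viewer.capture("scene")["image"][140:260,180:380,::-1];b=viewer.capture("top")["image"][190:270,255:395,::-1]
cv2.imwrite("pics/gap.png",np.vstack([cv2.resize(a,(560,280),interpolation=cv2.INTER_CUBIC)[:280],cv2.resize(b,(560,320),interpolation=cv2.INTER_CUBIC)]))
E
```

```text
lane pos [-0.0164 -0.0001  0.0491] shift/.75 [0.0001 0.0001 0.0485] rot/pi [-0.0003  0.     -0.0001] t 7.6667 w 0.2987250249258107 F lane -2.884575141109264 0.030284009080930766
```

View pics/gap.png

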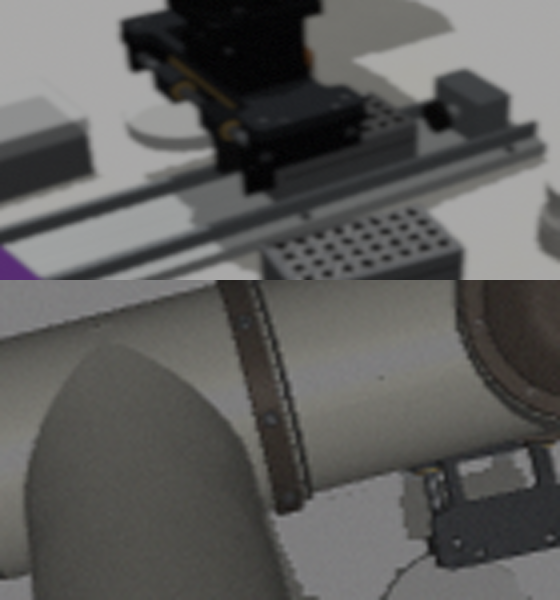

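The rack is straight between the rails, with about 20–30 mm left to the tip. Creeping in to feel for it.

>>> play_rows(
  commands=[
    {"fingers":0.4,"tx":0,"ty":0,"tz":0.003,"ax":0,"ay":0,"az":0},
    {"fingers":0.4,"tx":0,"ty":0,"tz":0.006,"ax":0,"ay":0,"az":0},
    {"fingers":0.4,"tx":0,"ty":0,"tz":0.009,"ax":0,"ay":0,"az":0},
    {"fingers":0.4,"tx":0,"ty":0,"tz":0.012,"ax":0,"ay":0,"az":0},
    {"fingers":0.4,"tx":0,"ty":0,"tz":0.014,"ax":0,"ay":0,"az":0},
  ],
)

```text
time_s: 8.18
tcp_pos: [0.5322, -0.0234, 0.0489]
ee_rot: [[-0.001, -0.981, -0.196], [-0.0, -0.196, 0.981], [-1.0, 0.001, 0.0]]
wrist_force: [0.8, -1.0, -0.6]
gripper_width: 0.306
```

>>> play_rows(
  commands=[
    {"fingers":0.4,"tx":0,"ty":0,"tz":0.001,"ax":0,"ay":0,"az":0},
    {"fingers":0.4,"tx":0,"ty":0,"tz":0.002,"ax":0,"ay":0,"az":0},
    {"fingers":0.4,"tx":0,"ty":0,"tz":0.003,"ax":0,"ay":0,"az":0},
    {"fingers":0.4,"tx":0,"ty":0,"tz":0.004,"ax":0,"ay":0,"az":0},
    {"fingers":0.4,"tx":0,"ty":0,"tz":0.004,"ax":0,"ay":0,"az":0},
  ],
)

```text
time_s: 8.6
tcp_pos: [0.5319, -0.0205, 0.0492]
ee_rot: [[-0.0, -0.981, -0.196], [0.0, -0.196, 0.981], [-1.0, 0.0, 0.0]]
wrist_force: [0.2, -0.8, 0.3]
gripper_width: 0.3
```

>>> play_rows(
  commands=[
    {"fingers":0.4,"tx":0,"ty":0,"tz":0.001,"ax":0,"ay":0,"az":0},
    {"fingers":0.4,"tx":0,"ty":0,"tz":0.002,"ax":0,"ay":0,"az":0},
    {"fingers":0.4,"tx":0,"ty":0,"tz":0.003,"ax":0,"ay":0,"az":0},
    {"fingers":0.4,"tx":0,"ty":0,"tz":0.004,"ax":0,"ay":0,"az":0},
    {"fingers":0.4,"tx":0,"ty":0,"tz":0.005,"ax":0,"ay":0,"az":0},
  ],
)

```text
time_s: 9.02
tcp_pos: [0.5312, -0.0169, 0.0492]
ee_rot: [[0.0, -0.981, -0.196], [-0.0, -0.196, 0.981], [-1.0, -0.0, -0.0]]
wrist_force: [0.1, -1.7, -1.5]
gripper_width: 0.301
```

>>> play_rows(
  commands=[
    {"fingers":0.4,"tx":0,"ty":0,"tz":0.001,"ax":0,"ay":0,"az":0},
    {"fingers":0.4,"tx":0,"ty":0,"tz":0.002,"ax":0,"ay":0,"az":0},
    {"fingers":0.4,"tx":0,"ty":0,"tz":0.003,"ax":0,"ay":0,"az":0},
    {"fingers":0.4,"tx":0,"ty":0,"tz":0.004,"ax":0,"ay":0,"az":0},
    {"fingers":0.4,"tx":0,"ty":0,"tz":0.004,"ax":0,"ay":0,"az":0},
  ],
)

```text
time_s: 9.43
tcp_pos: [0.5306, -0.0138, 0.0492]
ee_rot: [[0.0, -0.981, -0.196], [0.0, -0.196, 0.981], [-1.0, -0.0, 0.0]]
wrist_force: [0.1, -0.7, -1.2]
gripper_width: 0.3
```

>>> play_rows(
  commands=[
    {"fingers":0.4,"tx":0,"ty":0,"tz":0.001,"ax":0,"ay":0,"az":0},
    {"fingers":0.4,"tx":0,"ty":0,"tz":0.002,"ax":0,"ay":0,"az":0},
    {"fingers":0.4,"tx":0,"ty":0,"tz":0.003,"ax":0,"ay":0,"az":0},
    {"fingers":0.4,"tx":0,"ty":0,"tz":0.004,"ax":0,"ay":0,"az":0},
    {"fingers":0.4,"tx":0,"ty":0,"tz":0.004,"ax":0,"ay":0,"az":0},
  ],
)

```text
time_s: 9.85
tcp_pos: [0.53, -0.0109, 0.0492]
ee_rot: [[0.0, -0.981, -0.196], [0.0, -0.196, 0.981], [-1.0, -0.0, 0.0]]
wrist_force: [1.0, -1.5, 0.1]
gripper_width: 0.297
```

```bash
python3 to.py 0.02 0 0.049;python3 - <<'E'
from h import *
a=viewer.capture("scene")["image"][160:240,240:380,::-1]
cv2.imwrite("pics/gap2.png",cv2.resize(a,(560,320),interpolation=cv2.INTER_CUBIC))
E
```

```text
lane pos [ 0.0065 -0.0002  0.0492] shift/.75 [0.0003 0.0003 0.018 ] rot/pi [-0.0003  0.      0.    ] t 9.85 w 0.29743422595647406 F lane -1.6631553408863653 -0.6621580288332688
```

View pics/gap2.png

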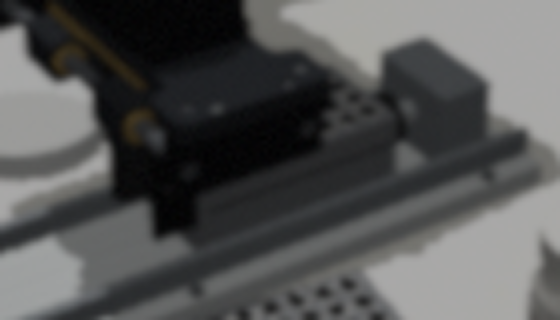

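Only a few millimetres remain. Continuing in small steps.

>>> play_rows(
  commands=[
    {"fingers":0.4,"tx":0,"ty":0,"tz":0.001,"ax":0,"ay":0,"az":0},
    {"fingers":0.4,"tx":0,"ty":0,"tz":0.002,"ax":0,"ay":0,"az":0},
    {"fingers":0.4,"tx":0,"ty":0,"tz":0.003,"ax":0,"ay":0,"az":0},
    {"fingers":0.4,"tx":0,"ty":0,"tz":0.003,"ax":0,"ay":0,"az":0},
  ],
)

```text
time_s: 10.23
tcp_pos: [0.5296, -0.0087, 0.0492]
ee_rot: [[0.0, -0.981, -0.196], [0.0, -0.196, 0.981], [-1.0, -0.0, 0.0]]
wrist_force: [0.7, -1.0, -0.3]
gripper_width: 0.301
```

>>> play_rows(
  commands=[
    {"fingers":0.4,"tx":0,"ty":0,"tz":0.001,"ax":0,"ay":0,"az":0},
    {"fingers":0.4,"tx":0,"ty":0,"tz":0.002,"ax":0,"ay":0,"az":0},
    {"fingers":0.4,"tx":0,"ty":0,"tz":0.003,"ax":0,"ay":0,"az":0},
    {"fingers":0.4,"tx":0,"ty":0,"tz":0.003,"ax":0,"ay":0,"az":0},
  ],
)

```text
time_s: 10.57
tcp_pos: [0.5291, -0.0065, 0.0492]
ee_rot: [[0.0, -0.981, -0.196], [0.0, -0.196, 0.981], [-1.0, -0.0, 0.0]]
wrist_force: [0.9, -1.6, -0.6]
gripper_width: 0.3
```

>>> play_rows(
  commands=[
    {"fingers":0.4,"tx":0,"ty":0,"tz":0.001,"ax":0,"ay":0,"az":0},
    {"fingers":0.4,"tx":0,"ty":0,"tz":0.002,"ax":0,"ay":0,"az":0},
    {"fingers":0.4,"tx":0,"ty":0,"tz":0.003,"ax":0,"ay":0,"az":0},
    {"fingers":0.4,"tx":0,"ty":0,"tz":0.003,"ax":0,"ay":0,"az":0},
  ],
)

```text
time_s: 10.9
tcp_pos: [0.5287, -0.0043, 0.0492]
ee_rot: [[0.0, -0.981, -0.196], [0.0, -0.196, 0.981], [-1.0, -0.0, 0.0]]
wrist_force: [1.0, -1.7, 0.2]
gripper_width: 0.3
```

>>> play_rows(
  commands=[
    {"fingers":0.4,"tx":0,"ty":0,"tz":0.001,"ax":0,"ay":0,"az":0},
    {"fingers":0.4,"tx":0,"ty":0,"tz":0.002,"ax":0,"ay":0,"az":0},
    {"fingers":0.4,"tx":0,"ty":0,"tz":0.003,"ax":0,"ay":0,"az":0},
    {"fingers":0.4,"tx":0,"ty":0,"tz":0.003,"ax":0,"ay":0,"az":0},
  ],
)

```text
time_s: 11.23
tcp_pos: [0.5282, -0.0023, 0.0492]
ee_rot: [[-0.0, -0.981, -0.196], [-0.0, -0.196, 0.981], [-1.0, 0.0, -0.0]]
wrist_force: [0.8, -4.1, -0.1]
gripper_width: 0.302
```

>>> play_rows(
  commands=[
    {"fingers":0.4,"tx":0,"ty":0,"tz":0.001,"ax":0,"ay":0,"az":0},
    {"fingers":0.4,"tx":0,"ty":0,"tz":0.0015,"ax":0,"ay":0,"az":0},
    {"fingers":0.4,"tx":0,"ty":0,"tz":0.0015,"ax":0,"ay":0,"az":0},
  ],
)

```text
time_s: 11.48
tcp_pos: [0.528, -0.0016, 0.0492]
ee_rot: [[-0.0, -0.981, -0.196], [-0.001, -0.196, 0.981], [-1.0, 0.0, -0.001]]
wrist_force: [1.3, -5.7, 0.1]
gripper_width: 0.299
```

>>> play_rows(
  commands=[
    {"fingers":0.4,"tx":0,"ty":0,"tz":0.001,"ax":0,"ay":0,"az":0},
    {"fingers":0.4,"tx":0,"ty":0,"tz":0.002,"ax":0,"ay":0,"az":0},
    {"fingers":0.4,"tx":0,"ty":0,"tz":0.0025,"ax":0,"ay":0,"az":0},
    {"fingers":0.4,"tx":0,"ty":0,"tz":0.0025,"ax":0,"ay":0,"az":0},
  ],
)

```text
time_s: 11.82
tcp_pos: [0.5278, -0.0005, 0.0493]
ee_rot: [[-0.0, -0.981, -0.196], [-0.001, -0.196, 0.981], [-1.0, 0.0, -0.001]]
wrist_force: [1.9, -8.3, -0.7]
gripper_width: 0.301
```

>>> play_rows(
  commands=[
    {"fingers":0.4,"tx":0,"ty":0,"tz":0.001,"ax":0,"ay":0,"az":0},
    {"fingers":0.4,"tx":0,"ty":0,"tz":0.002,"ax":0,"ay":0,"az":0},
    {"fingers":0.4,"tx":0,"ty":0,"tz":0.003,"ax":0,"ay":0,"az":0},
    {"fingers":0.4,"tx":0,"ty":0,"tz":0.0035,"ax":0,"ay":0,"az":0},
    {"fingers":0.4,"tx":0,"ty":0,"tz":0.0035,"ax":0,"ay":0,"az":0},
  ],
)

```text
time_s: 12.23
tcp_pos: [0.5275, 0.001, 0.0496]
ee_rot: [[-0.0, -0.981, -0.196], [-0.003, -0.196, 0.981], [-1.0, 0.001, -0.003]]
wrist_force: [3.0, -14.3, 0.3]
gripper_width: 0.298
```

About 14.6 N total, so roughly 12 N at the tip. Holding here.

>>> play_rows(
  commands=[
    {"fingers":0.4,"tx":0,"ty":0,"tz":0,"ax":0,"ay":0,"az":0},
    {"fingers":0.4,"tx":0,"ty":0,"tz":0,"ax":0,"ay":0,"az":0},
    {"fingers":0.4,"tx":0,"ty":0,"tz":0,"ax":0,"ay":0,"az":0},
    {"fingers":0.4,"tx":0,"ty":0,"tz":0,"ax":0,"ay":0,"az":0},
    {"fingers":0.4,"tx":0,"ty":0,"tz":0,"ax":0,"ay":0,"az":0},
  ],
)

```text
time_s: 12.65
tcp_pos: [0.5275, 0.001, 0.0495]
ee_rot: [[-0.0, -0.981, -0.196], [-0.003, -0.196, 0.981], [-1.0, 0.001, -0.003]]
wrist_force: [3.9, -14.7, 0.4]
gripper_width: 0.299
```

>>> play_rows(
  commands=[
    {"fingers":0.4,"tx":0,"ty":0,"tz":0,"ax":0,"ay":0,"az":0},
    {"fingers":0.4,"tx":0,"ty":0,"tz":0,"ax":0,"ay":0,"az":0},
    {"fingers":0.4,"tx":0,"ty":0,"tz":0,"ax":0,"ay":0,"az":0},
    {"fingers":0.4,"tx":0,"ty":0,"tz":0,"ax":0,"ay":0,"az":0},
    {"fingers":0.4,"tx":0,"ty":0,"tz":0,"ax":0,"ay":0,"az":0},
  ],
)

```text
time_s: 13.07
tcp_pos: [0.5275, 0.0009, 0.0495]
ee_rot: [[-0.0, -0.981, -0.196], [-0.003, -0.196, 0.981], [-1.0, 0.001, -0.003]]
wrist_force: [3.9, -14.3, 1.0]
gripper_width: 0.301
```

>>> play_rows(
  commands=[
    {"fingers":0.4,"tx":0,"ty":0,"tz":0,"ax":0,"ay":0,"az":0},
    {"fingers":0.4,"tx":0,"ty":0,"tz":0,"ax":0,"ay":0,"az":0},
    {"fingers":0.4,"tx":0,"ty":0,"tz":0,"ax":0,"ay":0,"az":0},
    {"fingers":0.4,"tx":0,"ty":0,"tz":0,"ax":0,"ay":0,"az":0},
    {"fingers":0.4,"tx":0,"ty":0,"tz":0,"ax":0,"ay":0,"az":0},
  ],
)

```text
time_s: 13.48
tcp_pos: [0.5275, 0.001, 0.0495]
ee_rot: [[-0.0, -0.981, -0.196], [-0.003, -0.196, 0.981], [-1.0, 0.001, -0.003]]
wrist_force: [4.2, -14.4, 0.1]
gripper_width: 0.306
```

Held for over 1.2 s at a steady ~14.8 N. Easing off, backing away and rising.

>>> play_rows(
  commands=[
    {"fingers":0.4,"tx":0,"ty":0,"tz":-0.005,"ax":0,"ay":0,"az":0},
    {"fingers":0.4,"tx":0,"ty":0,"tz":-0.015,"ax":0,"ay":0,"az":0},
    {"fingers":0.4,"tx":0,"ty":0,"tz":-0.035,"ax":0,"ay":0,"az":0},
    {"fingers":0.4,"tx":0,"ty":0,"tz":-0.06,"ax":0,"ay":0,"az":0},
    {"fingers":0.4,"tx":0,"ty":0,"tz":-0.06,"ax":0,"ay":0,"az":0},
  ],
)

```text
time_s: 13.9
tcp_pos: [0.5364, -0.0423, 0.0491]
ee_rot: [[0.0, -0.981, -0.194], [0.0, -0.194, 0.981], [-1.0, -0.001, 0.0]]
wrist_force: [0.6, 0.2, -0.1]
gripper_width: 0.299
```

>>> play_rows(
  commands=[
    {"fingers":0.4,"tx":-0.05,"ty":0,"tz":0,"ax":0,"ay":0,"az":0},
    {"fingers":0.4,"tx":-0.1,"ty":0,"tz":0,"ax":0,"ay":0,"az":0},
    {"fingers":0.4,"tx":-0.15,"ty":0,"tz":-0.03,"ax":0,"ay":0,"az":0},
    {"fingers":0.4,"tx":-0.2,"ty":0,"tz":-0.08,"ax":0,"ay":0,"az":0},
    {"fingers":0.4,"tx":-0.2,"ty":0,"tz":-0.12,"ax":0,"ay":0,"az":0},
  ],
)

```text
time_s: 14.32
tcp_pos: [0.5564, -0.1281, 0.2054]
ee_rot: [[0.011, -0.98, -0.201], [0.0, -0.201, 0.98], [-1.0, -0.011, -0.002]]
wrist_force: [1.1, -0.2, 0.2]
gripper_width: 0.302
```

```bash
python3 to.py -0.14 0 0.2;python3 - <<'E'
from to import *
p=viewer.capture("scene");a=p["image"][100:280,140:440,::-1]
cv2.imwrite("pics/end.png",cv2.resize(a,(750,450),interpolation=cv2.INTER_CUBIC))
for x in(.135-.11,.135): 
  for y in(.03,-.03): print(x,y,(proj(p,[*(O+x*d+y*n),.057])-[140,100])*2.5)
print("face .15",(proj(p,[*(O+.15*d),.056])-[140,100])*2.5)
E
```

```text
lane pos [-0.1136 -0.003   0.2054] shift/.75 [ 0.0073  0.0043 -0.0352] rot/pi [ 0.0013 -0.0007  0.0034] t 14.3167 w 0.3022912585453366 F lane -0.40770612733945033 -1.0653648942112552
0.02500000000000001 0.03 [344.1836 226.945 ]
0.02500000000000001 -0.03 [385.2498 264.1878]
0.135 0.03 [462.4864 185.888 ]
0.135 -0.03 [506.4403 219.2957]
face .15 [499.2963 197.809 ]
```

View pics/end.png

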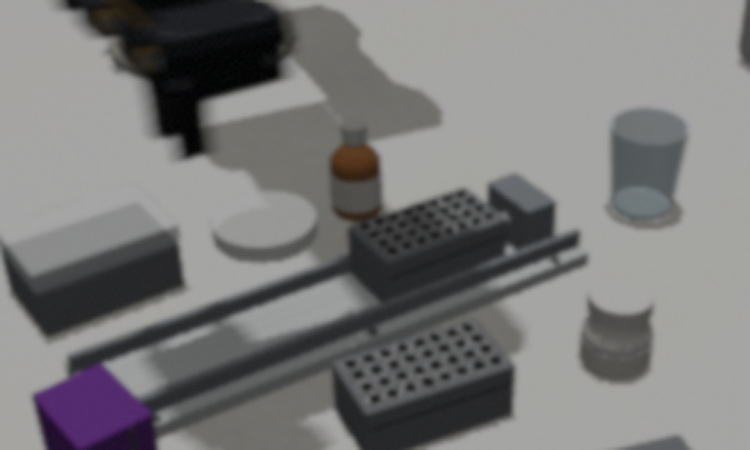

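The rack lies wells up between the rails, its end at the stop's tip near (505,220). The bystanders stand where they were and the gripper is well clear. Letting the arm settle, then handing in.

>>> play_rows(
  commands=[
    {"fingers":0.4,"tx":0,"ty":0,"tz":0,"ax":0,"ay":0,"az":0},
    {"fingers":0.4,"tx":0,"ty":0,"tz":0,"ax":0,"ay":0,"az":0},
    {"fingers":0.4,"tx":0,"ty":0,"tz":0,"ax":0,"ay":0,"az":0},
  ],
)

```text
time_s: 14.62
tcp_pos: [0.5528, -0.1281, 0.198]
ee_rot: [[-0.002, -0.98, -0.197], [0.001, -0.197, 0.98], [-1.0, 0.002, 0.001]]
wrist_force: [-0.6, 0.8, -0.6]
gripper_width: 0.303
```

```bash
python3 -c "
from h import *
print(job.finish_job())"
```

```text
the job is handed in; nothing more can be done
None
```

I toppled the rack onto its back by pushing high on the wells side, then slid it along the lane to the rubber tip. I held it there for about 1.25 s, backed off, and handed the job in at about 14.6 s. The hand-in gives no verdict.

- **Push force:** the wrist read a steady 14.8 N or so throughout the hold. Sliding friction had read 2–3 N, so the tip saw roughly 12 N. That tip force is worked out, not measured directly, and was a little under the 13 N asked. The highest reading was about 15 N, but force is only reported at the end of each move.
- **Final picture:** the rack lies wells up between the rails with its end at the tip. The bystanders and the purple look-alike look unmoved by eye (I did not measure them), and the gripper is well clear.
- **Not measured:** I did not put a number on the rack's final distance from the stop face. It should be within the 90 mm limit, since the tip can add at most 28 mm to the 55 mm half-length.
- **Checks:** none failed or disagreed. While creeping to the stop, readings dipped to about 1 N, below sliding friction, before rising at contact.

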